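# Step the tester's selector four clicks, then hold the test key

### The job

A fuse board sits in the bench tester, and its next circuit to be checked lies four places on. With a fingertip push the pointer of the selector dial round exactly four clicks clockwise, then press the large square test key fully down and keep it held: the test runs only while it is held, so the program finishes with a fingertip still holding the key down. Lift nothing, do not press the small round reset button, and leave the board in the tester and the things lying about where they are.

Things in the scene. Friction and masses are not known exactly. Their poses are not given: they have to be found in the camera images.
- tester: Board tester: low grey case fixed to the bench, 200 mm deep, 256 wide. Origin on the bench under its middle; x to its back, y to its left, z up. Left half: card guides with a green circuit board in them (its parts reach z 70 mm), black edge connector at the back. Right half (y -127 to -3): control deck, top z 55, with the selector dial at x 20, y -66, the test key in front of it at x -70, y -62.
- selector (a joint): Dial angle in rad, growing clockwise seen from above. Detents every 0.5236 rad, at 0, 0.5236 ... 5.76 (stops just beyond); starts in one of the first four. Pointer's direction in the tester's frame, anticlockwise from x: 2.618 - joint. 4 to 6 N at the pointer's end leave a detent; past half-way (0.26 rad) it snaps forward by itself into the next and stays.
- selector_axis (a point): Point on the upright axis of the selector dial, 72 mm over the bench, half-way up the pointer. Black knob: flat skirt 60 mm across (top z 61), hub 29 across, one pointer bar 11 mm wide reaching 42 mm out from the axis, z 60 to 79, with a white line on top; round it a dark flat scale plate 102 mm across with twelve white ticks.
- selector_tip (a point): Point on the pointer's centre line, 40 mm out from the dial's axis, 72 mm over the bench.
- test_key (a joint): Travel of the square test key in m: 0 up, 0.005 fully down (it moves straight down). A spring pushes it up: 1.5 N at the start of travel, 4.5 N fully down.
- key_top (a point): Centre of the top of the square test key: 28 x 28 mm, grey, in a black square bezel 40 mm wide. 65 mm over the bench when up, 60 mm when down; its bezel is 58 mm high.
- reset_button (a joint): Travel of the small reset button in m: 0 up, 0.003 pressed. To be left alone.
- reset_top (a point): Centre of the top of the small round reset button, 12 mm across, 63 mm over the bench, 46 mm to the right of the test key. To be left alone.
- board_mid (a point): Middle of the circuit board in the tester's guides, 110 x 136 mm, 47 mm over the bench. Loose, to be left alone.
- standoff_a: Brass hexagonal spacer 10 mm across and 22 mm high, standing loose on the rear right corner of the tester's deck (at x 86, y -108 mm in the tester's frame). Origin at its foot. To be left alone.
- driver: Fine screwdriver 131 mm long, 15 mm high, lying on the bench along the front of the tester. To be left alone.
- tweezers_a: Steel tweezers 121 mm long lying flat on the bench to the left of the tester. To be left alone.

How it is judged (in metres and radians):
On the way, in this order (a step that is already met when the one before it is completed fails the run):
1. the selector rests four clicks clockwise of where it stood, the test key still up (distance of selector_tip from where it was at the start of the episode between 0.0639 and 0.0739 m and velocity of joint selector between -0.1 and 0.1 rad/s and value of joint test_key below 0.001 m), for 0.3 s.
2. the test key is pressed down (value of joint test_key above 0.0035 m and distance of selector_tip from where it was at the start of the episode between 0.0639 and 0.0739 m), for 0.2 s.
At the end, for the whole second after the job is handed in: The selector rests in the detent four clicks (120 degrees, within 14) clockwise of its start, a finger holds the square test key at least 3.5 mm down (of 5 mm), and the board still sits in its guides (all of step 2 and velocity of joint selector between -0.1 and 0.1 rad/s and distance of board_mid from where it was at the start of the episode below 0.004 m and angle between board_mid's own z axis and vertical below 0.06 rad and contact force between the fingers and tester above 1 N); the arm keeps its last pose, push and grip.
It fails at once if the test key is pressed before the selector stands four clicks on (value of joint test_key above 0.0025 m and not (distance of selector_tip from where it was at the start of the episode between 0.0639 and 0.0739 m)).
It fails at once if the board in the tester is lifted or shifted (distance of board_mid from where it was at the start of the episode above 0.006 m or angle between board_mid's own z axis and vertical above 0.1 rad).
It fails at once if the small reset button is pressed (value of joint reset_button above 0.0018 m).
It fails at once if the spacer, the screwdriver or the tweezers are lifted, knocked over or moved (distance of standoff_a from where it was at the start of the episode above 0.01 m or angle between standoff_a's own z axis and vertical above 0.3 rad or distance of any of driver, tweezers_a from where it was at the start of the episode above 0.02 m).
It also fails if it takes over 48 s, if anything falls off the work surface, if the arm or the gripper's body presses on something with over 40 N, if the wrist force passes 120 N, or if a joint passes its speed limit or range.

### The arm

A 6-joint arm with a two-finger parallel gripper is mounted at the origin on the work surface; the furniture and walls round the work are solid. World frame = base frame: x ahead of the robot, y to its left, z up, the work surface at z = 0. Lengths are in m, angles in degrees, forces in N, time in s.
With the tool pointing down it reaches from about 0.35 to 0.875 m from the base axis. Payload 4.2 kg.
Tool frame: the origin (TCP) lies midway between the tips of the shut fingers; the grasp point (between the pads) lies 19 mm behind it; z points along the fingers, y is the direction in which the jaws open and shut (so a half turn about z gives the same grasp; the last joint's range is limited). The gripper opens to 87 mm and grips with 3 to 60 N. Pads are 19 mm wide; open, the fingers measure 117 mm over their backs; the gripper's body (75 mm by 190 mm) begins 51 mm behind the grasp point.
Start: joints at [-54.282, 22.042, 0.453, 0, -68.411, -14.817], TCP at [0.223, -0.584, 0.223] pointing down, gripper open.
Joint ranges: [-179.83, 179.83], [-69.29, 118.12], [-61.27, 80.66], [-181.25, 117.63], [-171.15, -9.14], [-177.46, 177.46]. Speed limits (degrees/s): [159.86, 159.86, 180, 180, 180, 180].

### API

Orientations are given as [roll, pitch, yaw] about the fixed x, y, z axes, in that order (R = Rz(yaw) Ry(pitch) Rx(roll)).
In Python, from bench import env, viewer gives the robot as it stands. The module is installed in compiled form; this text tells all that it offers.
- The arm moves only by the tool jog_arm, never from a script. Its argument "steps" is a list of rows, each a list of 6 numbers: the shift along the world's x, y, z in mm, then the turn, a rotation vector about the world's x, y, z in degrees. A call has 1 to 20 rows; each row is the pose to reach, as a shift and turn from the pose measured when the call began; what a row does not reach only later rows make up. A row lasts 1/10 s, in which the tool goes at most 50 mm and 8.59 degrees, less where a joint would pass 70% of its speed; a pose out of reach is approached as far as the arm can. A call with a gripper value outside its range is refused whole. "hand" is the finger opening in mm, from 0 to 87, set as the call begins (left out, the last holds). The fingers move at their own pace and stop on an object; "squeeze" is the grip in N (left out, the last holds). Time passes only in rows, so rows that repeat a pose let the fingers close. It gives the time, the measured TCP pose, the force and the opening at its end, in the units of the state.
- env.state(): the state, without advancing time (a new reading comes with each control period).
- viewer.get_image(name): name is "side" or "top"; returns (picture, depth): 420x560x3 uint8, blue, green, red; 420x560 float32, m along the optical axis (not along the pixel's ray), 0 where there is no reading.
- viewer.get_calibration(name): a dict with "camera_matrix" (3x3 intrinsics, pixels), "k1" (the pictures are not rectified: a ray, as slopes to the right and down, at radius r is drawn at 1 + k1 r^2 times it, then the intrinsics apply), "pose" (4x4, takes a point from camera to world coordinates). Camera axes: x right, y down, z forward; pixel columns grow to the right and rows downward; lengths in m; the calibration is good to about 2 mm. A picture is of the moment at which its call begins. get_calibration takes no time and is no camera call.
- env.finish_job(): hands the job in, once; it reports no verdict.
The state is a dict: "t": time; "q": joint angles; "qd": joint speeds; "joint_torque": joint torques, N m; "ee_pos": TCP position; "tcp_rot": TCP orientation; "contact_force": force on the tool from outside, world axes, zero at the start; "moment": the same for the moment, N m; "opening": finger opening in m.
Only numpy, scipy, OpenCV 4.12 (cv2) and the standard library are available. Lean on these libraries where they do the work, as an engineer would, in place of code of your own. Each camera call takes 0.05 s, during which the arm holds its last target.

## Working session

There is one attempt and no reset: what is moved stays moved. The work goes in short steps, Python scripts to look and compute and a tool call to move; the robot and the scene stay as the last step left them, time stands still between calls to the robot, and variables do not carry over. Pictures are saved under pics/ and viewed, and the job is handed in when it is done.

Besides the shell and the picture viewer there is one more tool, called after "Call:" as name(argument=value, ...) on one line, values as JSON. jog_arm: Moves the arm, as the interface text tells. Its arguments: {"type":"object","properties":{"steps":{"type":"array","items":{"type":"array","items":{"type":"number"}}},"hand":{"type":"number"},"squeeze":{"type":"number"}},"required":["steps"]}

```bash
mkdir -p pics
python3 - <<'E'
from bench import env, viewer
import cv2, numpy as np
for n in ("top","side"):
    p,d=viewer.get_image(n); cv2.imwrite(f"pics/{n}0.png",p); np.save(f"{n}0.npy",d)
    c=viewer.get_calibration(n); print(n,c)
print(env.state())
E
```

```text
top {'camera_matrix': array([[536.26055607,   0.        , 276.22700709],
       [  0.        , 536.26055607, 204.53258061],
       [  0.        ,   0.        ,   1.        ]]), 'k1': -0.002377703295168649, 'pose': array([[-1.30934028e-02, -9.92275714e-01,  1.23359114e-01,
         3.08922895e-01],
       [-9.99911742e-01,  1.32711785e-02,  6.19499122e-04,
        -1.90693521e-01],
       [-2.25183475e-03, -1.23340115e-01, -9.92361902e-01,
         1.20222186e+00],
       [ 0.00000000e+00,  0.00000000e+00,  0.00000000e+00,
         1.00000000e+00]])}
side {'camera_matrix': array([[388.33351799,   0.        , 283.39863536],
       [  0.        , 388.33351799, 212.91625498],
       [  0.        ,   0.        ,   1.        ]]), 'k1': -0.10825938779457268, 'pose': array([[-0.97801577, -0.09686516,  0.18466805,  0.28973376],
       [-0.20836177,  0.48959393, -0.84668953,  0.52718709],
       [-0.00839764, -0.86655347, -0.49901358,  0.51912798],
       [ 0.        ,  0.        ,  0.        ,  1.        ]])}
{'t': 0.1, 'q': array([-5.42816533e+01,  2.20857415e+01,  3.87657811e-01, -2.40808638e-02,
       -6.84098724e+01, -1.48161090e+01]), 'qd': array([ 0.02300792,  0.04662477,  0.22768099,  0.15684959, -0.04205673,
       -0.01111065]), 'joint_torque': array([-5.17646640e-04, -3.91689777e+01,  1.87934250e+01,  4.23180163e+00,
        1.35110045e-02, -7.02632337e-05]), 'ee_pos': array([ 0.22280275, -0.58337155,  0.22157899]), 'tcp_rot': array([ 1.79889910e+02, -5.97600032e-03, -1.59106639e+02]), 'contact_force': array([ 0.06851085, -1.43628241, -0.73848722]), 'moment': array([-0.03005682, -0.0142885 , -0.00544597]), 'opening': 0.08718353062446124}
```

View pics/top0.png

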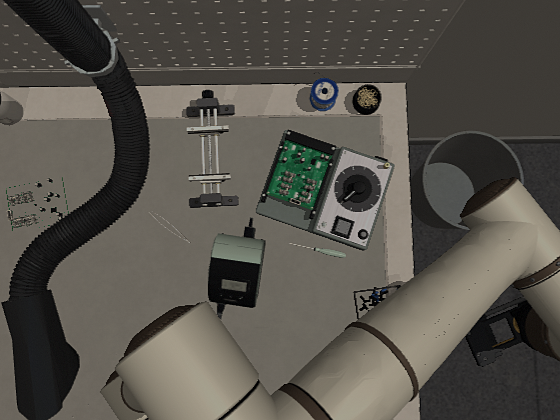

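View pics/side0.png

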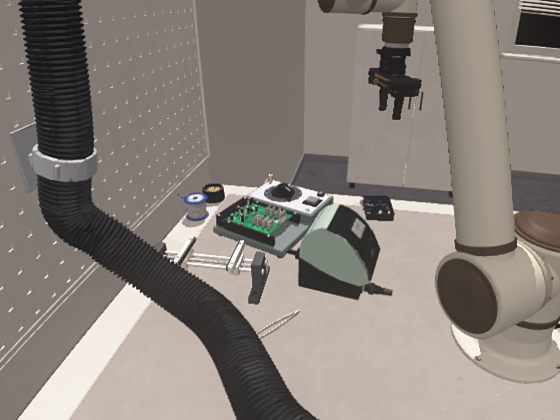

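The top view shows the tester at about (325,190). The dial is at about (357,190), with its pointer seemingly down-left, and the test key at about (342,227). I'll zoom in for detail.

Run:
```python
import cv2
p=cv2.imread("pics/top0.png"); cv2.imwrite("pics/top0z.png",cv2.resize(p[120:260,250:415],None,fx=4.8,fy=4.2,interpolation=cv2.INTER_CUBIC) if 0 else cv2.resize(p[120:260,250:420],None,fx=4.2,fy=4.2,interpolation=cv2.INTER_CUBIC))
p=cv2.imread("pics/side0.png"); cv2.imwrite("pics/side0z.png",cv2.resize(p[165:255,205:345],None,fx=5.5,fy=5.5,interpolation=cv2.INTER_CUBIC))
```

```text
(no output)
```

View pics/top0z.png

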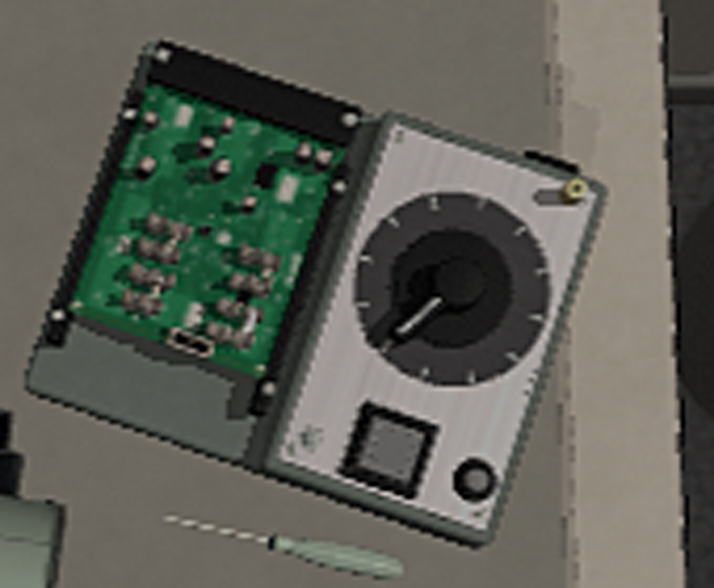

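View pics/side0z.png

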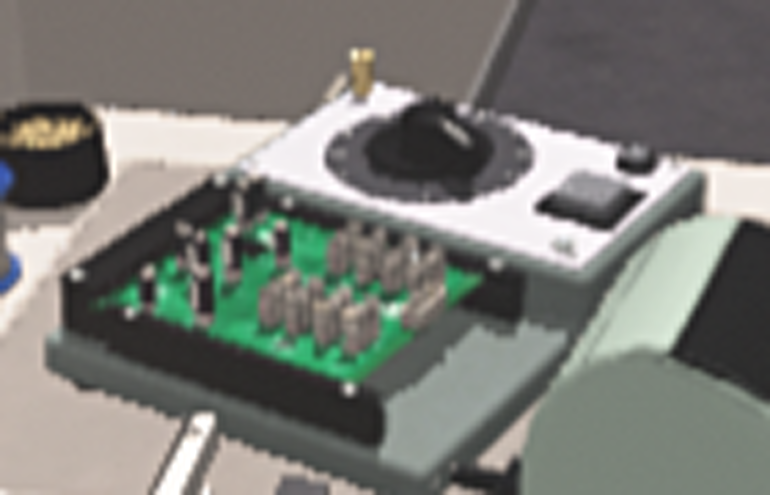

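```bash
cat > h.py <<'E'
import numpy as np, cv2
from scipy.optimize import least_squares
def proj(c,P):
    T=np.linalg.inv(c["pose"]); X=P@T[:3,:3].T+T[:3,3]
    K=c["camera_matrix"]; 
    return cv2.projectPoints(X.reshape(-1,1,3).astype(float),np.zeros(3),np.zeros(3),K,np.array([c["k1"],0,0,0,0]))[0][:,0]
def ray(c,uv,z):
    K=c["camera_matrix"]; n=cv2.undistortPoints(np.array([[uv]],float),K,np.array([c["k1"],0,0,0,0]))[0,0]
    d=c["pose"][:3,:3]@[n[0],n[1],1]; o=c["pose"][:3,3]; return o+d*(z-o[2])/d[2]
def w(p,L):
    L=np.atleast_2d(np.array(L,float)); a=p[2]; R=np.array([[np.cos(a),-np.sin(a),0],[np.sin(a),np.cos(a),0],[0,0,1]])
    return L@R.T+np.array([p[0],p[1],p[3] if len(p)>3 else 0])
E
python3 - <<'E'
from h import *
from bench import viewer
ct,cs=viewer.get_calibration("top"),viewer.get_calibration("side")
L=np.array([[-70,-62,65],[-70,-108,63],[20,-66,56],[86,-108,77]])/1e3
ut=np.array([[390,449],[475,478],[453,288],[575,188]])/4.2+[250,120]
us=np.array([[594,188],[637,155],[430,160],[362,52]])/5.5+[205,165]
for nm,ft,fs,z in(("both",1,1,0),("bothz",1,1,1),("top",1,0,0),("side",0,1,0)):
    f=lambda p: np.concatenate([((proj(ct,w(p,L))-ut)*ft).ravel(),((proj(cs,w(p,L))-us)*fs).ravel()])
    r=least_squares(f,[.42,-.29,-.3]+([0] if z else []))
    print(nm,r.x[:2],np.degrees(r.x[2]),r.x[3:],np.round(f(r.x),1))
    if nm=="both":np.save("pose.npy",r.x)
d=np.load("top0.npy")
for u in ut:
    x,y=np.round(u).astype(int); D=d[y,x]; print(u, D, "depth pt", end=" ")
    n=np.linalg.inv(ct["camera_matrix"])@[u[0],u[1],1]; print((ct["pose"][:3,:3]@(n*D)+ct["pose"][:3,3]).round(4))
# pointer
p=np.load("pose.npy")
a=ray(ct,np.array([440,298])/4.2+[250,120],.079);b=ray(ct,np.array([398,334])/4.2+[250,120],.079)
ax=w(p,[.02,-.066,.072])[0]
print("axis",ax,"key",w(p,[-.07,-.062,.065]),a,b)
for s,e in((a,b),(ax,b)):
    g=np.degrees(np.arctan2(*(e-s)[1::-1]))-np.degrees(p[2]); print("ang tester",g%360,"joint",(150-g)%360/30)
E
```

```text
both [ 0.48788036 -0.29594496] -20.12910680098319 [] [-0.4 -0.2 -0.2  0.2 -0.9 -0.1 -0.1 -0.2 -0.2 -1.   0.4 -1.4  0.1 -1.8
  0.3 -0.4]
bothz [ 0.48831063 -0.29746158] -20.06632439663464 [-0.00413321] [ 0.1 -0.2  0.2  0.1 -0.5  0.   0.2 -0.  -0.3  0.1  0.2 -0.2  0.1 -0.6
  0.3  0.8]
top [ 0.48781947 -0.29689281] -20.161134802165872 [] [-0.  -0.1  0.2  0.2 -0.5 -0.   0.3 -0.1 -0.  -0.   0.  -0.   0.  -0.
  0.  -0. ]
side [ 0.48708177 -0.2893118 ] -20.073634224360553 [] [-0.   0.  -0.   0.  -0.   0.  -0.   0.  -0.2  0.2  0.4 -0.2 -0.1 -0.6
 -0.   0.6]
[342.85714286 226.9047619 ] 1.135413 depth pt [ 0.4001 -0.3304  0.0693]
[363.0952381  233.80952381] 1.1410462 depth pt [ 0.3854 -0.374   0.0618]
[357.85714286 188.57142857] 0.0 depth pt [ 0.3089 -0.1907  1.2022]
[386.9047619  164.76190476] 1.1539226 depth pt [ 0.5331 -0.4292  0.0671]
axis [ 0.48394572 -0.36479639  0.072     ] key [[ 0.40081951 -0.3300684   0.065     ]] [ 0.47529028 -0.35659486  0.079     ] [ 0.45727473 -0.33490543  0.079     ]
ang tester 149.84259434746176 joint 0.005246855084608152
ang tester 151.87087735482189 joint 11.937637421505936
```

The joint reads 0: the pointer is at 150° in the tester frame, about 130° in the world frame. I'll close the fingers, set the jaw axis along the pointer, and sweep the fingers with it clockwise.

```bash
cat > plan.py <<'E'
from h import *
P=[.488,-.297,np.radians(-20.1)]
AX=w(P,[.02,-.066,0])[0]; KEY=w(P,[-.07,-.062,.065])[0]
def pt(click,gap,r=.036):  # finger centre trailing pointer
    a=np.radians(150-30*click)+P[2]; t=a+np.pi/2
    return AX[:2]+r*np.array([np.cos(a),np.sin(a)])+(.0055+.0095+gap)*np.array([np.cos(t),np.sin(t)])
E
python3 - <<'E'
from plan import *
from bench import env,viewer
p=cv2.imread("pics/side0.png");cv2.imwrite("pics/g.png",cv2.resize(p[0:130,340:450],None,fx=4.5,fy=4.5))
print("axis",AX,"key",KEY)
s=env.state();e=s["ee_pos"]
print("start",pt(0,.008),"shift mm",(pt(0,.008)-e[:2])*1e3)
# heights in top depth
d=np.load("top0.npy");c=viewer.get_calibration("top")
v,u=np.mgrid[0:420,0:560];n=cv2.undistortPoints(np.stack([u,v],-1).reshape(-1,1,2).astype(float),c["camera_matrix"],np.array([c["k1"],0,0,0,0])).reshape(420,560,2)
X=np.dstack([n[...,0]*d,n[...,1]*d,d])@c["pose"][:3,:3].T+c["pose"][:3,3]; X[d==0]=np.nan
for nm,b in(("device",(210,225,265,310)),("tester",(260,130,395,245)),("vise",(185,90,240,210))):
    q=X[b[1]:b[3],b[0]:b[2]].reshape(-1,3); print(nm,np.nanmin(q,0),np.nanmax(q,0))
E
```

```text
axis [ 0.48410035 -0.36585341  0.        ] key [ 0.4009565  -0.33116767  0.065     ]
start [ 0.44336336 -0.35298881] shift mm [220.56061148 230.38273692]
device [ 0.22654945 -0.16397663 -0.00488665] [ 0.41396937 -0.04035384  0.69204684]
tester [ 0.36314407 -0.46258968 -0.00798254] [ 0.6321772  -0.15257801  0.13183698]
vise [ 0.44880902 -0.10741518 -0.00684589] [0.73071001 0.01876744 0.08968893]
```

View pics/g.png

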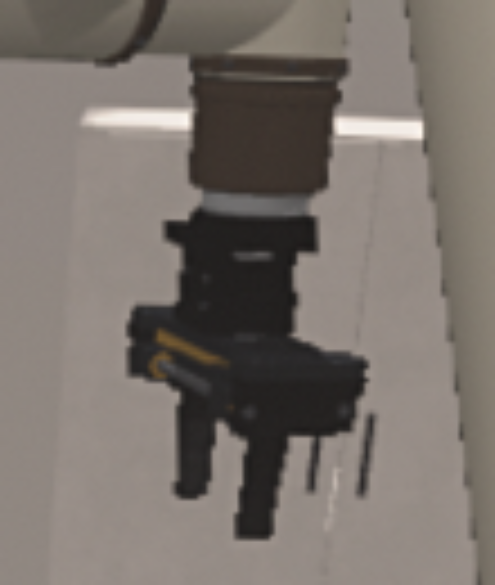

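The picture shows two plain fingers under a wide black body, all clear of obstacles. Next I move above the start point with the fingers closed.

Call:
jog_arm(steps=[[30,32,0,0,0,3],[60,64,0,0,0,6],[90,96,0,0,0,9],[120,128,0,0,0,12],[150,160,0,0,0,15],[180,190,0,0,0,17],[205,214,0,0,0,19],[220,230,0,0,0,19],[220,230,-30,0,0,19],[220,230,-60,0,0,19],[220,230,-90,0,0,19],[220,230,-110,0,0,19],[220,230,-110,0,0,19],[220,230,-110,0,0,19]], hand=0, squeeze=20)

```text
t: 1.5
ee_pos: [0.4429, -0.3536, 0.1117]
tcp_rot: [179.9, -0.0, -140.1]
contact_force: [0.5, -0.4, 0.6]
opening: 0.0004
```

Run:
```python
from plan import *
from bench import env,viewer
p,d=viewer.get_image("side");cv2.imwrite("pics/s1.png",cv2.resize(p[125:255,205:345],None,fx=4.5,fy=4.5))
p,d=viewer.get_image("top");cv2.imwrite("pics/t1.png",cv2.resize(p[120:260,250:420],None,fx=4.2,fy=4.2))
s=env.state();e=s["ee_pos"];print(s["t"],e,s["tcp_rot"],s["contact_force"],s["opening"],s["q"])
print((pt(0,.008)-e[:2])*1e3)
```

```text
1.6 [ 0.44370273 -0.35390324  0.11300544] [-1.79966833e+02  4.51439902e-02 -1.40093162e+02] [-0.00955229  0.66308988  0.09671317] 0.0002724390564358206 [-2.22368478e+01  2.23716424e+01 -1.62795955e+01 -3.12853179e-02
 -5.12983490e+01 -2.78367766e+01]
[-0.3393695   0.91443105]
```

View pics/s1.png

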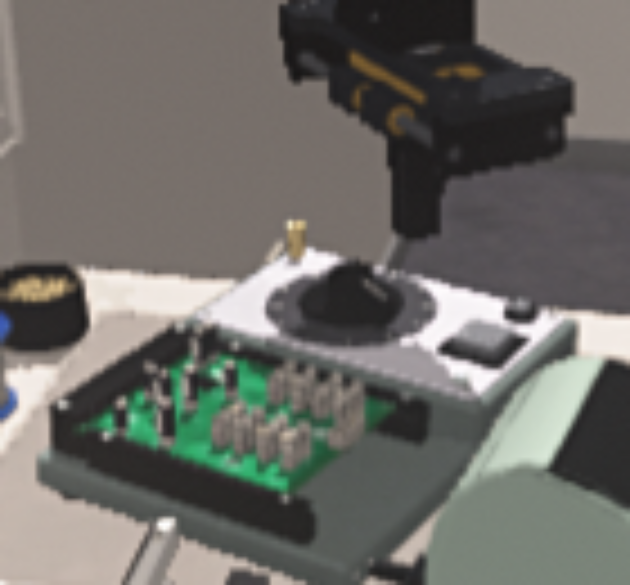

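View pics/t1.png

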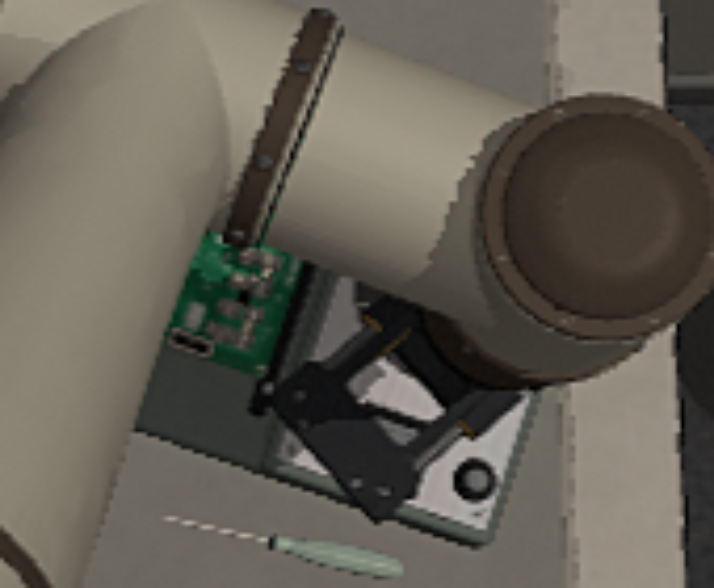

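The fingers hang just in front of the dial, between pointer and key, at about (415,200) in the side view. Descending.

Call:
jog_arm(steps=[[0,0,-15,0,0,0],[0,1,-30,0,0,0],[0,1,-40,0,0,0],[0,1,-45,0,0,0],[0,1,-45,0,0,0]])

```text
t: 2.1
ee_pos: [0.4437, -0.353, 0.068]
tcp_rot: [-180.0, 0.0, -140.1]
contact_force: [-0.1, -0.7, 0.2]
opening: 0.0003
```

Run:
```python
from plan import *
from bench import env
s=env.state();e=s["ee_pos"];print(s["t"],e,s["tcp_rot"],s["contact_force"])
for c in np.arange(0,4.01,.25): print(c,((pt(c,0)-e[:2])*1e3).round(1),-30*c)
```

```text
2.1 [ 0.44372167 -0.35295591  0.06796976] [-1.79975779e+02  3.51875363e-02 -1.40089018e+02] [-0.0531426  -0.74367101  0.20594025]
0.0 [5.8 5.1] -0.0
0.25 [8.4 9.5] -7.5
0.5 [11.6 13.4] -15.0
0.75 [15.3 17. ] -22.5
1.0 [19.4 20. ] -30.0
1.25 [23.9 22.4] -37.5
1.5 [28.6 24.3] -45.0
1.75 [33.6 25.5] -52.5
2.0 [38.7 26.1] -60.0
2.25 [43.8 26. ] -67.5
2.5 [48.8 25.2] -75.0
2.75 [53.7 23.8] -82.5
3.0 [58.4 21.7] -90.0
3.25 [62.7 19.1] -97.5
3.5 [66.7 15.9] -105.0
3.75 [70.2 12.2] -112.5
4.0 [73.3  8.1] -120.0
```

First click: push to 0.75.

Call:
jog_arm(steps=[[3,2.5,0,0,0,0],[5.8,5.1,0,0,0,0],[7,7.5,0,0,0,-4],[8.4,9.5,0,0,0,-7.5],[10,11.5,0,0,0,-11],[11.6,13.4,0,0,0,-15],[13.4,15.2,0,0,0,-19],[15.3,17,0,0,0,-22.5],[15.3,17,0,0,0,-22.5],[15.3,17,0,0,0,-22.5]])

```text
t: 3.1
ee_pos: [0.4594, -0.3359, 0.0683]
tcp_rot: [-179.9, 0.1, -162.5]
contact_force: [0.1, 0.1, 0.1]
opening: 0.0006
```

Run:
```python
from plan import *
from bench import env,viewer
p,d=viewer.get_image("side");cv2.imwrite("pics/s2.png",cv2.resize(p[125:255,205:345],None,fx=4.5,fy=4.5))
p,d=viewer.get_image("top");cv2.imwrite("pics/t2.png",cv2.resize(p[120:260,250:420],None,fx=4.2,fy=4.2))
s=env.state();e=s["ee_pos"];print(s["t"],e,s["tcp_rot"],s["contact_force"])
for c in np.arange(.75,4.01,.25): print(c,((pt(c,0)-e[:2])*1e3).round(1),-30*(c-.75))
```

```text
3.2 [ 0.459164   -0.33595763  0.06817066] [-1.79961322e+02  5.56288553e-02 -1.62535622e+02] [ 0.47612117 -0.01647328  0.28215407]
0.75 [-0.1 -0. ] -0.0
1.0 [4. 3.] -7.5
1.25 [8.4 5.4] -15.0
1.5 [13.2  7.3] -22.5
1.75 [18.2  8.5] -30.0
2.0 [23.2  9.1] -37.5
2.25 [28.3  9. ] -45.0
2.5 [33.4  8.2] -52.5
2.75 [38.3  6.8] -60.0
3.0 [42.9  4.7] -67.5
3.25 [47.3  2.1] -75.0
3.5 [51.3 -1.1] -82.5
3.75 [54.8 -4.8] -90.0
4.0 [57.8 -8.9] -97.5
```

View pics/s2.png

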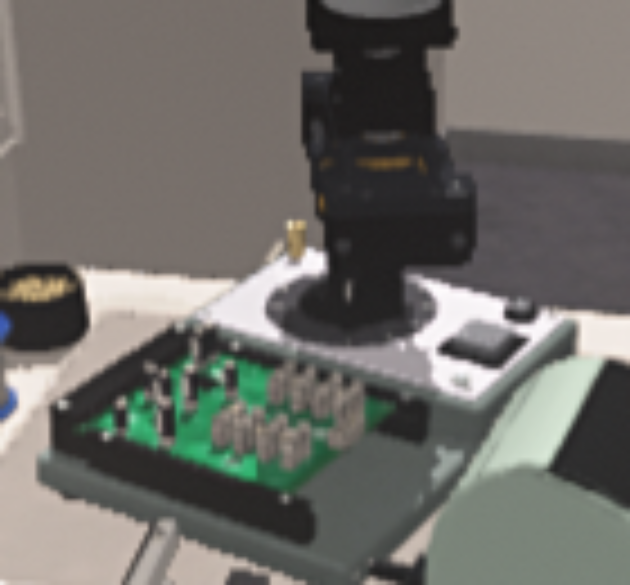

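View pics/t2.png

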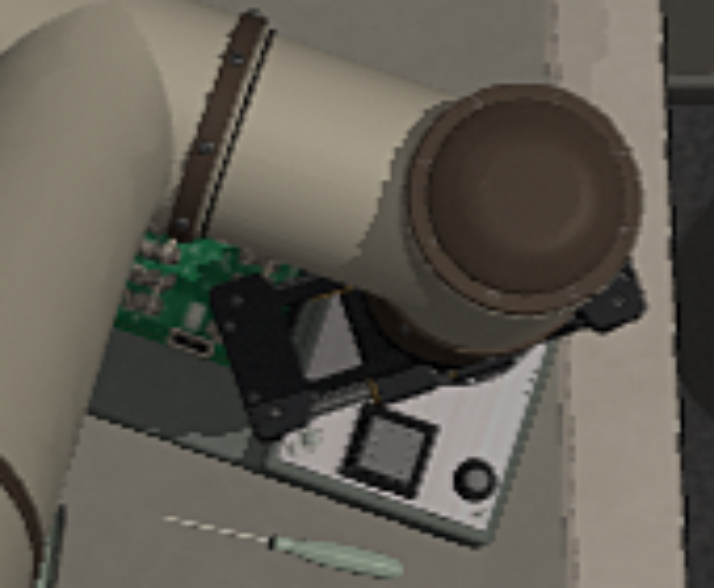

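The pointer has snapped ahead: its white line is at about (348,292) in the side view, and the contact force is near zero. Continuing to 2.75.

Call:
jog_arm(steps=[[2,1.5,0,0,0,-4],[4,3,0,0,0,-7.5],[6.2,4.2,0,0,0,-11],[8.4,5.4,0,0,0,-15],[10.8,6.4,0,0,0,-19],[13.2,7.3,0,0,0,-22.5],[15.7,8,0,0,0,-26],[18.2,8.5,0,0,0,-30],[20.7,8.9,0,0,0,-34],[23.2,9.1,0,0,0,-37.5],[25.7,9.1,0,0,0,-41],[28.3,9,0,0,0,-45],[30.9,8.7,0,0,0,-49],[33.4,8.2,0,0,0,-52.5],[35.8,7.6,0,0,0,-56],[38.3,6.8,0,0,0,-60],[38.3,6.8,0,0,0,-60],[38.3,6.8,0,0,0,-60]])

```text
t: 5.0
ee_pos: [0.4973, -0.3292, 0.0681]
tcp_rot: [-180.0, 0.0, 137.6]
contact_force: [0.6, -0.1, 0.4]
opening: 0.0003
```

Run:
```python
from plan import *
from bench import env,viewer
p,d=viewer.get_image("side");cv2.imwrite("pics/s3.png",cv2.resize(p[125:255,205:345],None,fx=4.5,fy=4.5))
s=env.state();e=s["ee_pos"];print(s["t"],e,s["tcp_rot"],s["contact_force"],s["q"])
for c in np.arange(2.75,4.01,.125): print(c,((pt(c,0)-e[:2])*1e3).round(1),-30*(c-2.75))
```

```text
5.05 [ 0.49728662 -0.32915688  0.06813938] [-1.79957429e+02  4.32500027e-02  1.37542164e+02] [0.70375574 0.10000849 0.19745759] [-1.79275762e+01  2.78443291e+01 -1.47827045e+01  7.70672346e-02
 -4.73513201e+01 -1.14582479e+02]
2.75 [ 0.1 -0. ] -0.0
2.875 [ 2.5 -1. ] -3.75
3.0 [ 4.8 -2.1] -7.5
3.125 [ 7.  -3.3] -11.25
3.25 [ 9.2 -4.7] -15.0
3.375 [11.2 -6.3] -18.75
3.5 [13.2 -7.9] -22.5
3.625 [15.  -9.7] -26.25
3.75 [ 16.7 -11.6] -30.0
3.875 [ 18.3 -13.6] -33.75
4.0 [ 19.7 -15.7] -37.5
```

View pics/s3.png

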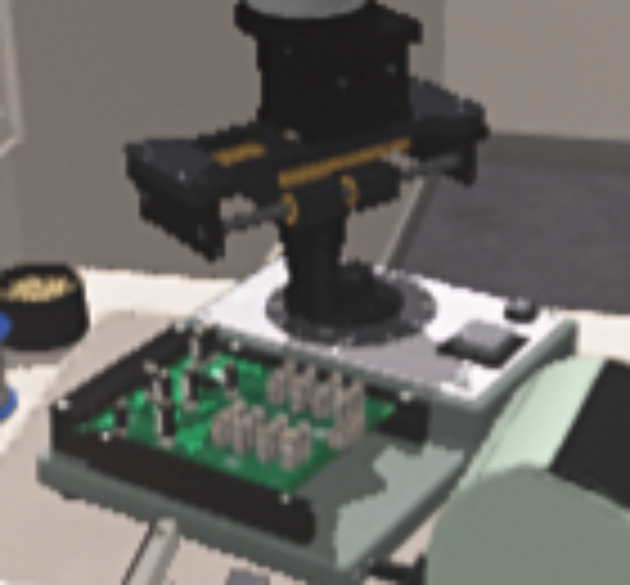

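The pointer is hidden behind the finger, where it should be, and the force is low. Last click: push to 3.75.

Call:
jog_arm(steps=[[2.5,-1,0,0,0,-3.8],[4.8,-2.1,0,0,0,-7.5],[7,-3.3,0,0,0,-11],[9.2,-4.7,0,0,0,-15],[11.2,-6.3,0,0,0,-19],[13.2,-7.9,0,0,0,-22.5],[15,-9.7,0,0,0,-26],[16.7,-11.6,0,0,0,-30],[16.7,-11.6,0,0,0,-30],[16.7,-11.6,0,0,0,-30],[13,-4,0,0,0,-30],[9,2,0,0,0,-30],[9,2,20,0,0,-30],[9,2,60,0,0,-30],[9,2,100,0,0,-30],[-20,-30,130,0,0,-30],[-60,-30,130,0,0,-22],[-100,-30,130,0,0,-14],[-130,-30,130,0,0,-14],[-130,-30,130,0,0,-14]])

```text
t: 7.05
ee_pos: [0.3634, -0.358, 0.1985]
tcp_rot: [-180.0, -0.0, 123.4]
contact_force: [-0.4, -0.1, -0.2]
opening: 0.0004
```

Run:
```python
from plan import *
from bench import env,viewer
p,d=viewer.get_image("side");cv2.imwrite("pics/s4.png",cv2.resize(p[125:255,205:345],None,fx=4.5,fy=4.5))
p,d=viewer.get_image("top");cv2.imwrite("pics/t4.png",cv2.resize(p[120:260,250:420],None,fx=4.2,fy=4.2))
s=env.state();e=s["ee_pos"];print(s["t"],e,s["tcp_rot"],s["contact_force"],s["q"]);print((KEY-e)*1e3)
```

```text
7.15 [ 0.36684724 -0.35890367  0.19867852] [-1.79992982e+02  1.08492591e-01  1.23539361e+02] [ 0.07637098 -0.1204395   0.32185625] [-2.61928697e+01  1.22519132e+01 -1.72417184e+01  6.98520673e-02
 -6.04162211e+01 -1.20302214e+02]
[  34.1092573    27.7360035  -133.67852312]
```

View pics/s4.png

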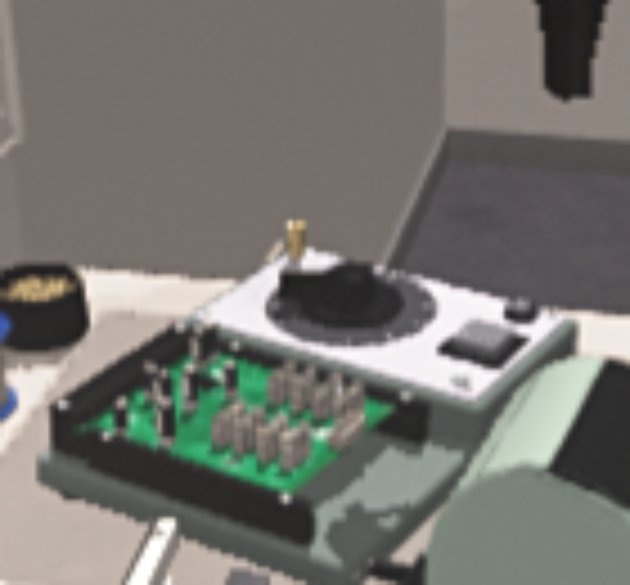

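View pics/t4.png

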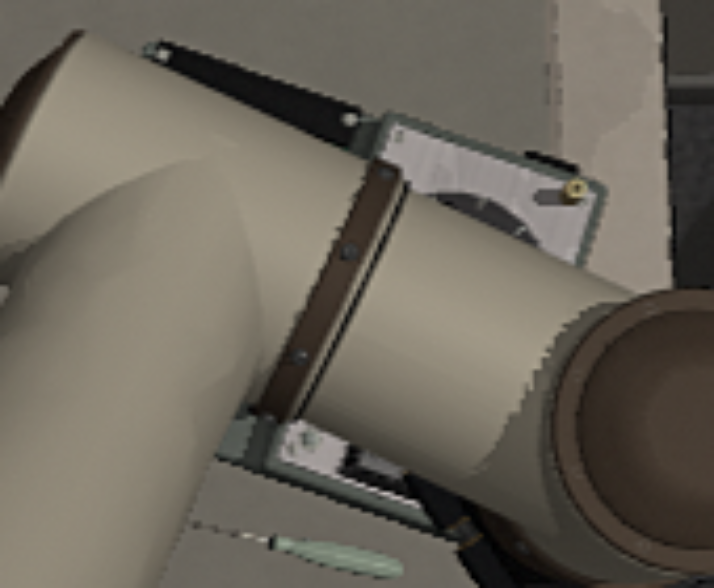

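Run:
```python
from plan import *
from bench import viewer
c=viewer.get_calibration("side")
for k in(2,3,4,5):
    a=np.radians(150-30*k)+P[2]
    q=np.array([[AX[0]+r*np.cos(a),AX[1]+r*np.sin(a),.079] for r in(0,.042)])
    print(k,((proj(c,q)-[205,125])*4.5).round())
```

```text
2 [[352. 267.]
 [312. 295.]]
3 [[352. 267.]
 [287. 282.]]
4 [[352. 267.]
 [280. 266.]]
5 [[352. 267.]
 [292. 251.]]
```

Run:
```python
import cv2
p=cv2.imread("pics/s4.png");q=cv2.resize(p[225:355,240:460],None,fx=3.5,fy=3.5,interpolation=cv2.INTER_CUBIC);cv2.imwrite("pics/s4z.png",cv2.convertScaleAbs(q,alpha=2.5,beta=10))
```

```text
(no output)
```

View pics/s4z.png

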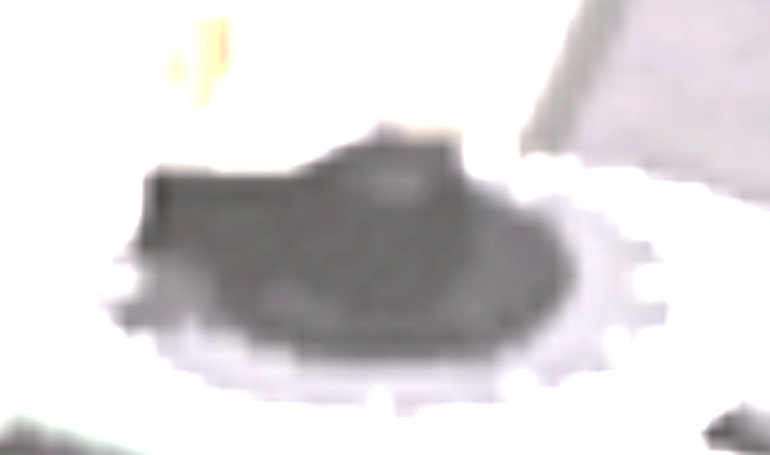

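The pointer bar lies horizontal in the side view, from (150,200) to the hub in the zoom. That matches the click-4 prediction. Spacer and board are unmoved and the key is up. Next I go above the key.

Call:
jog_arm(steps=[[8,7,0,0,0,7],[18,14,0,0,0,14],[27,21,0,0,0,21],[34,28,0,0,0,29],[34,28,0,0,0,36],[34,28,-40,0,0,36],[34,28,-80,0,0,36],[34,28,-105,0,0,36],[34,28,-120,0,0,36],[34,28,-120,0,0,36],[34,28,-120,0,0,36]])

```text
t: 8.25
ee_pos: [0.4019, -0.3309, 0.0788]
tcp_rot: [-180.0, 0.1, 159.6]
contact_force: [0.2, 0.0, 0.6]
opening: 0.0002
```

Run:
```python
from plan import *
from bench import env,viewer
p,d=viewer.get_image("side");cv2.imwrite("pics/s5.png",cv2.resize(p[125:255,205:345],None,fx=4.5,fy=4.5))
s=env.state();e=s["ee_pos"];print(s["t"],e,s["tcp_rot"],s["contact_force"]);print((KEY-e)*1e3)
```

```text
8.3 [ 0.40212846 -0.33110529  0.07940267] [-179.9705899     0.19879781  159.6022246 ] [ 0.32271246 -0.01939104 -0.01312683]
[ -1.17195592  -0.06237508 -14.40266763]
```

View pics/s5.png

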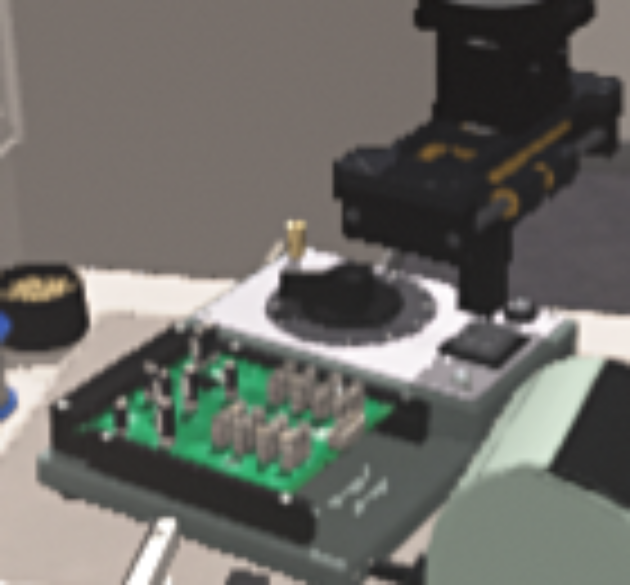

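The fingertips are centred over the key at about (483,315), with the reset button clear at (520,308). Pressing now.

Call:
jog_arm(steps=[[-1,0,-6,0,0,0],[-1,0,-11,0,0,0],[-1,0,-14,0,0,0],[-1,0,-16,0,0,0],[-1,0,-18,0,0,0],[-1,0,-19.5,0,0,0],[-1,0,-20,0,0,0],[-1,0,-20,0,0,0],[-1,0,-20,0,0,0]])

```text
t: 9.2
ee_pos: [0.4012, -0.3311, 0.0604]
tcp_rot: [-180.0, 0.2, 159.6]
contact_force: [-1.3, 2.5, 7.8]
opening: 0.0003
```

Call:
jog_arm(steps=[[0,0,-1.5,0,0,0],[0,0,-1.5,0,0,0],[0,0,-1.5,0,0,0],[0,0,-1.5,0,0,0]])

```text
t: 9.6
ee_pos: [0.4012, -0.3311, 0.0603]
tcp_rot: [-179.9, 0.2, 159.7]
contact_force: [-2.1, 2.8, 10.4]
opening: 0.0002
```

Run:
```python
from plan import *
from bench import env,viewer
p,d=viewer.get_image("side");cv2.imwrite("pics/s6.png",cv2.resize(p[125:255,205:345],None,fx=4.5,fy=4.5))
s=env.state();e=s["ee_pos"];print(s["t"],e,s["tcp_rot"],s["contact_force"])
```

```text
9.65 [ 0.4011804  -0.33108425  0.0603187 ] [-179.9403888     0.232398    159.65676594] [-2.75390636  4.12080308 10.86868743]
```

View pics/s6.png

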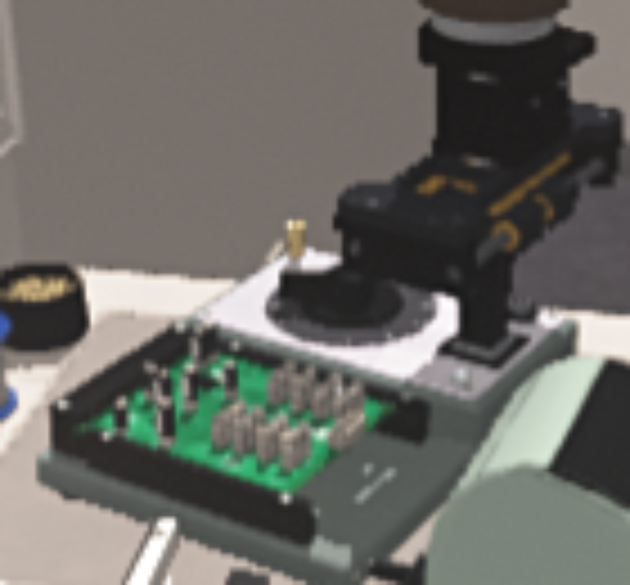

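The key is bottomed: TCP z is 60.3 mm and did not go lower when commanded further. The force is about 11 N against the 4.5 N spring. The pointer still lies at click 4, around (285–350, 280). Handing in.

```bash
python3 -c "
from bench import env
print(env.finish_job()); s=env.state(); print(s['t'],s['ee_pos'],s['contact_force'])"
```

```text
the job is handed in; nothing more can be done
None
the job is handed in; nothing more can be done
```

With closed fingertips I pushed the selector pointer four clicks clockwise, from detent 0 to detent 4. I then pressed the square test key to its stop and handed the job in at about 9.7 s with the key still held.

- **Selector:** after I backed off, the side picture showed the pointer where I had predicted the four-click detent. It looked the same once the key was down.
- **Key:** the fingertip stopped at 60.3 mm and went no lower when I commanded it further down, with about 11 N upward on it. The spring gives only 4.5 N fully down, so the key was on its stop.
- **Things to be left alone:** the board and the spacer looked unmoved in the last side picture. I never went near the reset button. I last saw the screwdriver, in place, in the top picture taken before the key press. I did not check the tweezers separately at the end.
- **Disagreements:** the two cameras differed by about 4 mm in height and 7 mm sideways on where the tester stood. I went mostly by the top view, and the fingertips landed on the key as planned. While holding the key, the force reading also showed 3 to 4 N along each of x and y, with the tool keeping still; I took this as friction.

No verdict was given when I handed it in.

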